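Refit the spacer rings on a hand mill's spindle

ROBOT

A 7-joint arm with a two-finger parallel gripper is mounted at the origin on a cart in front of the work surface, level with it; the furniture and walls round the work are solid. World frame = base frame: x ahead of the robot, y to its left, z up, the work surface at z = 0. Lengths are in m, angles in rad, forces in N, time in s.
With the tool pointing down it reaches from about 0.4 to 0.85 m from the base axis. Payload 4.4 kg.
Tool frame: the origin (TCP) lies between the finger pads; the fingertips stand tcp_to_tips ahead of it and the grasp point (between the pads) lies 2 mm behind it (tcp_to_tips is the distance from the TCP to the fingertips, in m); y points along the fingers, x is the direction in which the jaws open and shut, and the axes are right-handed (so a half turn about y gives the same grasp; the last joint's range is limited). The gripper opens to 94 mm and grips with 3 to 60 N. Pads are 16 mm wide; open, the fingers measure 119 mm over their backs; the gripper's body (75 mm by 177 mm) begins 78 mm behind the grasp point.
Start: joints at [-1.347, 0.628, 0.038, 1.517, -0.027, 0.996, -0.02], TCP at [0.186, 0.623, 0.222] pointing down, gripper open.
Joint ranges: [-3.06, 3.06], [-0.37, 2.12], [-1.25, 1.32], [0.18, 2.47], [-1.1, 4.24], [0.23, 1.98], [-2.94, 2.94]. Speed limits (rad/s): [2.57, 2.57, 3.14, 3.14, 3.14, 3.14, 3.14].

INTERFACE

Orientations are given as a rotation vector (axis times angle).
In Python, from rig import get_obs, grab_frame, job_done, tcp_to_tips gives the robot as it stands. The module is installed in compiled form; this text tells all that it offers.
- The arm moves only by the tool jog_arm, never from a script. Its argument "commands" is a list of rows, each an object with "grip": the finger opening in m, from 0 to 0.094; "slide": the shift along the tool's x, y, z in m, a list of three; "turn": the turn about the tool's y in rad. In form: [{"grip": grip, "slide": [x, y, z], "turn": turn}, ...]. A call has exactly 10 rows; each row is the pose to reach, as a shift and turn from the pose commanded when the call began, along the tool's axes at that moment; what a row does not reach only later rows make up. A row lasts 1/12 s, in which the tool goes at most 41.7 mm and 7.16 degrees, less where a joint would pass 70% of its speed; a pose out of reach is approached as far as the arm can. A call with a gripper value outside its range is refused whole. The fingers move at their own pace and stop on an object; the grip force is fixed at half the most. Time passes only in rows, so rows that repeat a pose let the fingers close, or fill a call up. It gives the time, the measured TCP pose, the force and the opening at its end, in the units of the state.
- get_obs(): the state, without advancing time (a new reading comes with each control period).
- grab_frame(name): name is "scene" or "top" or "wrist"; returns a dict with "image" (480x640x3 uint8, red, green, blue), "z_map" (480x640 float32, m along the optical axis (not along the pixel's ray), 0 where there is no reading), "intrinsics" (3x3 intrinsics, pixels), "T" (4x4, takes a point from camera to world coordinates). Camera axes: x right, y up, looking along -z (the intrinsics and any distortion apply to the point x, -y, -z); pixel columns grow to the right and rows downward; lengths in m; the calibration is good to about 2 mm. A picture is of the moment at which its call begins.
- job_done(): hands the job in, once; it reports no verdict.
The state is a dict: "t": time; "qpos": joint angles; "joint_vel": joint speeds; "joint_torque": joint torques, N m; "ee_pos": TCP position; "tcp_rot": TCP orientation; "wrist_force": force on the tool from outside, world axes, zero at the start; "ft_torque": the same for the moment, N m; "opening": finger opening in m.
Only numpy, scipy, OpenCV 4.12 (cv2) and the standard library are available. Lean on these libraries where they do the work, as an engineer would, in place of code of your own. Each camera call takes 0.05 s, during which the arm holds its last target. There are 200 camera calls.

TASK

The hand mill has been washed: its largest spacer ring is already back on the spindle, the other two are drying on the draining board. Thread the medium ring and then the small ring over the spindle, so that each sits flat on the ring below it. The spindle has play in its bush and leans a little to some side, so feel for it and follow it down: lower each ring by hand without letting it drop, press only gently (well under 40 N), and leave everything else where it stands.

Things in the scene. Friction and masses are not known exactly. Their poses are not given: they have to be found in the camera images.
- mill_base: White round foot of a hand mill, fixed to the worktop right of the sink: 104 mm across at its flange, 34 mm high, flat round seat 72 mm across on top. Origin: centre of its underside; z up; being round, its yaw means nothing. A plain steel spindle rises from the seat, 16 mm in diameter, with only a 1 mm rounded rim at its end, 90 mm above the origin.
- mill_seat (a point): Centre of the foot's seat, 34 mm above its underside, where the 56 mm long spindle pivots in a bush with play. At the start the spindle leans 5 to 6 degrees to a side not reported, so its end is 4.5 to 6.2 mm off the foot's axis. Friction holds the lean (0.3 N m, about 5 N sideways at its end); pushed harder it moves, up to stops at 6.5 to 9 degrees. Its flat end tilts with it, lower on the side it leans to.
- large_ring_mid (a point): Centre (half-way up) of the large aluminium spacer ring, 66 mm across, 12 mm high, bore 21 mm; it already lies on the seat round the spindle and stays there; z is its axis.
- medium_ring_mid (a point): Centre (half-way up) of the loose medium aluminium spacer ring, 54 mm across, 16 mm high, bore 18.5 mm, 88 g, same both ways up; it lies flat on the draining board (1.5 mm below the worktop); z is its axis. Seated on the large ring its centre is 54 mm above the foot's origin.
- small_ring_mid (a point): Centre (half-way up) of the loose small aluminium spacer ring, 42 mm across, 16 mm high, bore 18.5 mm, 50 g, same both ways up; it lies flat on the draining board (1.5 mm below the worktop); z is its axis. Seated on the medium ring its centre is 70 mm above the foot's origin.
- tub_1: Bystander: small yoghurt tub, 72 mm across, 71 mm high, on the worktop; origin at the centre of its underside.
- tin_1: Bystander: low food tin, 76 mm across, 58 mm high, on the worktop; origin at the centre of its underside.
- can_1: Bystander: green drinks can, 66 mm across, 115 mm high, on the worktop behind the mill foot; origin at the centre of its underside.
- mug_1: Bystander: cream mug, 101 mm high, 109 mm over its handle, at the back of the draining board; origin at the centre of its underside.
- glass_1: Bystander: drinking glass, 79 mm across, 90 mm high, at the back of the draining board; origin at the centre of its underside.
- teaspoon_1: Bystander: teaspoon, 132 mm long, 11 mm high, lying on the draining board behind the rings; origin at the centre of its underside.
Things that resemble listed ones, but are neither listed nor needed, are in the scene too. Leave any purple look-alike of the mill_base alone.

How it is judged:
On the way, in this order (a step that is already met when the one before it is completed fails the run):
1. the medium ring sits flat on the large ring, round the spindle (z of medium_ring_mid in the frame of mill_base between 0.052 and 0.056 m and horizontal distance between medium_ring_mid and mill_base below 0.007 m and angle between the z axis of medium_ring_mid and the z axis of mill_base, either way round below 0.07 rad), for 0.2 s.
2. the small ring sits flat on the medium ring, round the spindle (all of step 1 and z of small_ring_mid in the frame of mill_base between 0.068 and 0.072 m and horizontal distance between small_ring_mid and mill_base below 0.007 m and angle between the z axis of small_ring_mid and the z axis of mill_base, either way round below 0.07 rad), for 0.2 s.
At the end, for the whole second after the job is handed in: All three rings lie round the spindle, large below, medium on it, small on top: centres 40, 54 and 70 mm above the foot's origin (each within 2 mm), within 7 mm of the foot's axis, level within 0.07 rad, and at rest (under 0.02 m/s) (all of step 2 and z of large_ring_mid in the frame of mill_base between 0.038 and 0.042 m and horizontal distance between large_ring_mid and mill_base below 0.007 m and angle between the z axis of large_ring_mid and the z axis of mill_base, either way round below 0.07 rad and linear speed of each of large_ring, medium_ring, small_ring below 0.02 m/s); the robot touches nothing.
It fails at once if a ring is pressed on the mill foot, its spindle or a ring below with more than 40 N (contact force between any of medium_ring, small_ring and mill_base above 40 N or contact force between medium_ring and large_ring above 40 N or contact force between small_ring and medium_ring above 40 N).
It fails at once if a ring is let drop down the spindle (faster than 0.45 m/s on it) ((horizontal distance between medium_ring_mid and mill_base below 0.012 m and z of medium_ring_mid in the frame of mill_base below 0.092 m and linear speed of medium_ring above 0.45 m/s) or (horizontal distance between small_ring_mid and mill_base below 0.012 m and z of small_ring_mid in the frame of mill_base below 0.092 m and linear speed of small_ring above 0.45 m/s)).
It fails at once if the large ring is lifted off its seat (z of large_ring_mid in the frame of mill_base above 0.052 m).
It fails at once if a bystander is pushed more than 30 mm (distance of any of tub_1, tin_1, mug_1, glass_1, teaspoon_1, can_1 from where it was at the start of the episode above 0.03 m).
It also fails if it takes over 67 s, if anything falls off the work surface, if the arm or the gripper's body presses on something with over 40 N, if the wrist force passes 120 N, or if a joint passes its speed limit or range.

## Working session

There is one attempt and no reset: what is moved stays moved. The work goes in short steps, Python scripts to look and compute and a tool call to move; the robot and the scene stay as the last step left them, time stands still between calls to the robot, and variables do not carry over. Pictures are saved under pics/ and viewed, on a budget of 10 in all, crops included, one or two more only if the job needs it, and the job is handed in when it is done.

Besides the shell and the picture viewer there is one more tool, called after "Emit:" by a JSON object that holds its "method" and its "body". jog_arm: Moves the arm, as the interface text tells. Its arguments: {"type":"object","properties":{"commands":{"type":"array","items":{"type":"object","properties":{"grip":{"type":"number"},"slide":{"type":"array","items":{"type":"number"}},"turn":{"type":"number"}}}}},"required":["commands"]}

```bash
mkdir -p pics; ls; cat > h.py <<'E'
import numpy as np,cv2
from rig import *
def save(f,p,box=None,s=1):
    im=f["image"][:,:,::-1]
    if box: x0,y0,x1,y1=box; im=im[y0:y1,x0:x1]
    cv2.imwrite("pics/"+p,cv2.resize(im,None,fx=s,fy=s,interpolation=cv2.INTER_CUBIC) if s!=1 else im)
def cloud(f):
    K=f["intrinsics"];T=f["T"];z=f["z_map"];v,u=np.mgrid[:z.shape[0],:z.shape[1]]
    P=np.stack([(u-K[0,2])/K[0,0]*z,-(v-K[1,2])/K[1,1]*z,-z],-1)
    W=P@T[:3,:3].T+T[:3,3]; W[z==0]=np.nan
    return W
def pix(f,X):
    p=np.linalg.inv(f["T"])@np.append(X,1);K=f["intrinsics"]
    return K[0,0]*p[0]/-p[2]+K[0,2], K[1,1]*p[1]/p[2]+K[1,2]
E
python3 - <<'E'
from h import *
import pickle
o=get_obs();print(o,tcp_to_tips)
for n in("scene","top"):
    f=grab_frame(n);save(f,n+"0.png");pickle.dump(f,open(n+"0.pkl","wb"));print(n,f["intrinsics"],f["T"],f.keys())
E
```

```text
pics
{'t': 0.0, 'qpos': array([-1.34678104,  0.62935254,  0.03844825,  1.5183695 , -0.02701426,
        0.99629103, -0.01998055]), 'joint_vel': array([ 0.00039653,  0.001643  , -0.00132712,  0.00170703, -0.00084417,
       -0.00030158, -0.0012071 ]), 'joint_torque': array([-4.42735809e-04, -5.49739480e+01,  1.14328757e+00, -1.86635882e+01,
       -5.23143564e-02,  2.36166600e-02,  1.58339308e-04]), 'ee_pos': array([0.18554266, 0.62228679, 0.22154958]), 'tcp_rot': array([-1.33365325, -0.99201564,  0.99453367]), 'wrist_force': array([-0.85901132,  0.65862666, -0.04953102]), 'ft_torque': array([ 0.00732931,  0.00316974, -0.04219581]), 'opening': 0.09386796600145286} 0.017
scene [[451.58386699   0.         322.86706304]
 [  0.         451.58386699 233.43727307]
 [  0.           0.           1.        ]] [[ 0.47379605  0.50338617 -0.72257849 -0.26175008]
 [-0.88057706  0.28019168 -0.38219976 -0.37738532]
 [ 0.01006641  0.81737078  0.57602402  0.70722917]
 [ 0.          0.          0.          1.        ]] dict_keys(['image', 'z_map', 'intrinsics', 'T'])
top [[555.28827444   0.         315.43812691]
 [  0.         555.28827444 237.61067436]
 [  0.           0.           1.        ]] [[-0.02854881  0.98237225 -0.18474235  0.34189781]
 [-0.99938135 -0.0318487  -0.01491879  0.05884282]
 [-0.02053961  0.18420215  0.98267375  1.15731401]
 [ 0.          0.          0.          1.        ]] dict_keys(['image', 'z_map', 'intrinsics', 'T'])
```

View pics/scene0.png

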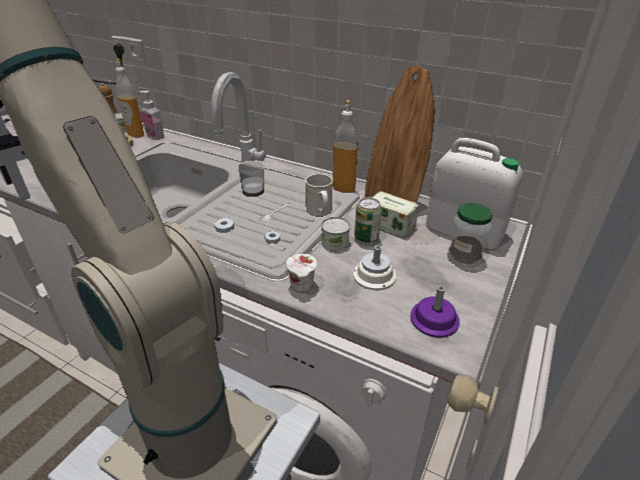

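View pics/top0.png

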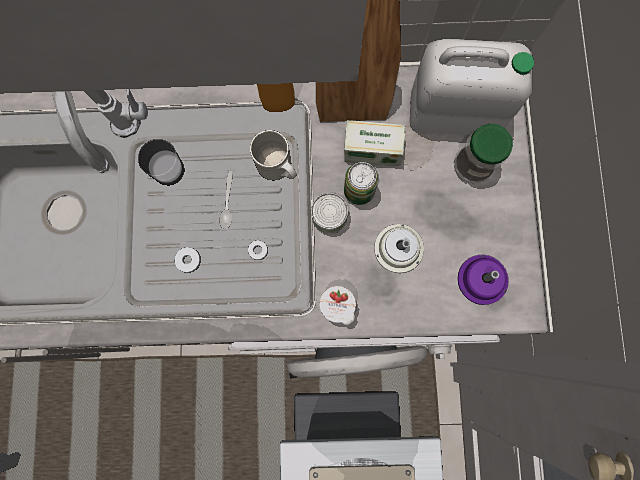

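```bash
python3 - <<'E'
from h import *
from scipy.spatial.transform import Rotation as R
print(R.from_rotvec(get_obs()['tcp_rot']).as_matrix().round(3))
E
```

```text
[[ 0.286 -0.    -0.958]
 [ 0.958 -0.002  0.286]
 [-0.002 -1.    -0.   ]]
```

Top view: larger loose ring at (187,260) = medium, smaller at (258,250) = small; white foot at (400,247) is the mill, and the purple one at (483,279) is the look-alike to leave alone. I'll measure them all and take an enlarged crop to confirm.

```bash
python3 - <<'E'
from h import *
import pickle
f=pickle.load(open("top0.pkl","rb"));W=cloud(f);im=f["image"].astype(int)
def ell(box,zlo,zhi,name):
    x0,y0,x1,y1=box;w=W[y0:y1,x0:x1].reshape(-1,3);m=(w[:,2]>zlo)&(w[:,2]<zhi)
    p=w[m][:,:2].astype(np.float32)
    c,r=cv2.minEnclosingCircle(p);print(name,len(p),"circ",np.round(c,4),round(r,4),"mean",p.mean(0).round(4),"z",np.median(w[m][:,2]).round(4))
ell((165,240,210,280),.010,.02,"medium")
ell((240,235,275,265),.010,.02,"small")
ell((370,220,430,275),.028,.039,"seat")
ell((370,220,430,275),.041,.050,"large top")
ell((370,220,430,275),.060,.1,"spindle")
ell((370,220,430,275),.084,.1,"spindle top")
ell((370,220,430,275),.003,.02,"flange")
for n,b in dict(tub=(315,280,362,330),tin=(308,190,354,234),can=(340,158,384,206),mug=(245,125,302,182),glass=(135,135,188,190)).items(): ell(b,.03,.2,n)
a=f["image"][:,:,::-1]
c=[cv2.resize(a[y0:y1,x0:x1],(400,400),interpolation=cv2.INTER_CUBIC) for x0,y0,x1,y1 in((165,205,275,285),(365,212,435,282))]
c[0]=cv2.resize(a[225:285,160:280],(400,200),interpolation=cv2.INTER_CUBIC);c[0]=cv2.copyMakeBorder(c[0],100,100,0,0,0)
cv2.imwrite("pics/crop1.png",np.hstack(c))
E
```

```text
medium 442 circ [0.5199 0.347 ] 0.0272 mean [0.5198 0.3465] z 0.0144
small 249 circ [0.536  0.1986] 0.021 mean [0.5356 0.1984] z 0.0142
seat 362 circ [ 0.5305 -0.0974] 0.0405 mean [ 0.525  -0.0928] z 0.0323
large top 698 circ [ 0.5312 -0.0973] 0.0329 mean [ 0.5307 -0.0968] z 0.0456
spindle 73 circ [ 0.5272 -0.0993] 0.009 mean [ 0.5259 -0.0984] z 0.0877
spindle top 55 circ [ 0.5265 -0.1001] 0.0084 mean [ 0.5259 -0.0999] z 0.0888
flange 739 circ [ 0.5341 -0.1064] 0.0763 mean [ 0.5255 -0.0937] z 0.0084
tub 1096 circ [0.4112 0.0331] 0.0398 mean [0.4124 0.0353] z 0.0698
tin 1184 circ [0.6142 0.0416] 0.0486 mean [0.6048 0.0436] z 0.0547
can 1227 circ [ 0.6653 -0.0229] 0.0687 mean [ 0.653  -0.0177] z 0.1078
mug 1097 circ [0.7139 0.1545] 0.0549 mean [0.7239 0.16  ] z 0.0775
glass 1388 circ [0.7192 0.3931] 0.0413 mean [0.7245 0.3964] z 0.0496
```

View pics/crop1.png

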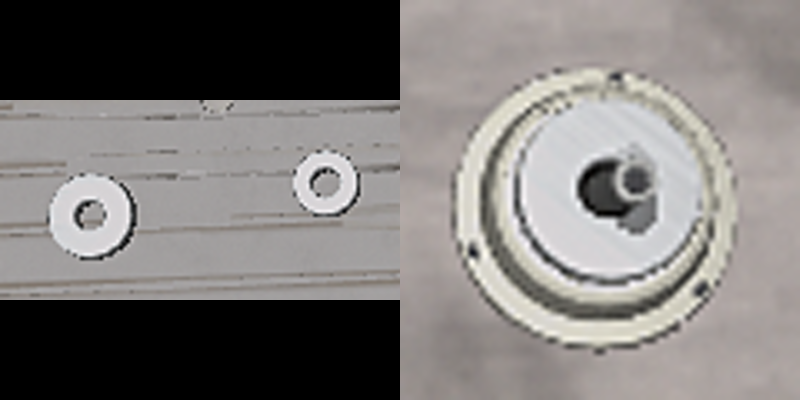

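Radii match (27/21/33 mm): the rings and the white foot are confirmed. The spindle leans roughly toward (-x,-y). Moving above the medium ring, with tool x turned to world +y.

Emit:
{"method": "jog_arm", "body": {"commands": [{"grip":0.094,"slide":[-0.168,0.1,-0.399],"turn":-0.29},{"grip":0.094,"slide":[-0.168,0.1,-0.399],"turn":-0.29},{"grip":0.094,"slide":[-0.168,0.1,-0.399],"turn":-0.29},{"grip":0.094,"slide":[-0.168,0.1,-0.399],"turn":-0.29},{"grip":0.094,"slide":[-0.168,0.1,-0.399],"turn":-0.29},{"grip":0.094,"slide":[-0.168,0.1,-0.399],"turn":-0.29},{"grip":0.094,"slide":[-0.168,0.1,-0.399],"turn":-0.29},{"grip":0.094,"slide":[-0.168,0.1,-0.399],"turn":-0.29},{"grip":0.094,"slide":[-0.168,0.1,-0.399],"turn":-0.29},{"grip":0.094,"slide":[-0.168,0.1,-0.399],"turn":-0.29}]}}

```text
t: 0.93
ee_pos: [0.5004, 0.3634, 0.1279]
tcp_rot: [-1.209, -1.209, 1.21]
wrist_force: [1.0, 0.2, -0.1]
opening: 0.0942
```

```bash
python3 - <<'E'
from h import *
print(get_obs()['ee_pos'])
f=grab_frame("wrist");o=get_obs();print(o['t'],o['ee_pos'],o['joint_vel'].round(3));W=cloud(f);save(f,"w1.png")
print(f["intrinsics"],f["T"].round(3))
m=(W[...,2]>.011)&(W[...,2]<.025)&(abs(W[...,0]-.52)<.035)&(abs(W[...,1]-.347)<.035)
p=W[m][:,:2].astype(np.float32);print(len(p),cv2.minEnclosingCircle(p),p.mean(0),np.median(W[m][:,2]))
E
```

```text
[0.50035482 0.36339693 0.12794952]
0.9833 [0.5085425  0.35346989 0.12613671] [-0.038 -0.023  0.055  0.037  0.009  0.031 -0.135]
[[353.78888088   0.         317.67083717]
 [  0.         353.78888088 235.0208299 ]
 [  0.           0.           1.        ]] [[ 0.001 -0.967 -0.257  0.427]
 [ 1.     0.001 -0.     0.363]
 [ 0.    -0.257  0.967  0.29 ]
 [ 0.     0.     0.     1.   ]]
2772 ((0.5226105451583862, 0.34668803215026855), 0.027073340490460396) [0.521613   0.34694046] 0.014052399943732835
```

View pics/w1.png

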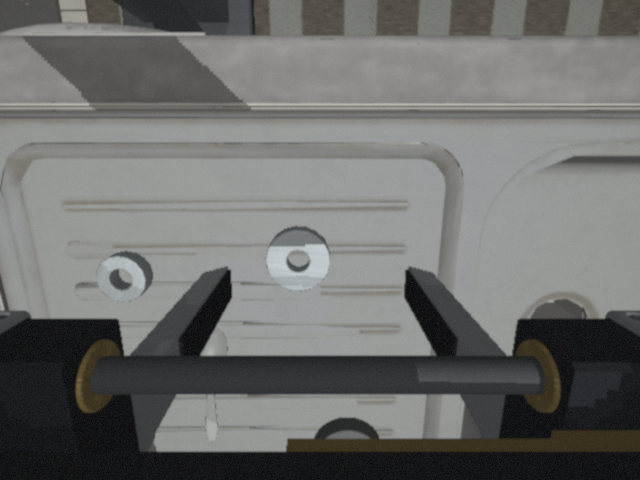

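Wrist view: medium ring at (298,258), between the open fingers. Its measured centre is about (0.521, 0.347). Descending part way to settle.

Emit:
{"method": "jog_arm", "body": {"commands": [{"grip":0.094,"slide":[0,0.04,0],"turn":0},{"grip":0.094,"slide":[0,0.06,0],"turn":0},{"grip":0.094,"slide":[0,0.06,0],"turn":0},{"grip":0.094,"slide":[0,0.06,0],"turn":0},{"grip":0.094,"slide":[0,0.06,0],"turn":0},{"grip":0.094,"slide":[0,0.06,0],"turn":0},{"grip":0.094,"slide":[0,0.06,0],"turn":0},{"grip":0.094,"slide":[0,0.06,0],"turn":0},{"grip":0.094,"slide":[0,0.06,0],"turn":0},{"grip":0.094,"slide":[0,0.06,0],"turn":0}]}}

```text
t: 1.82
ee_pos: [0.4994, 0.3652, 0.0692]
tcp_rot: [-1.209, -1.21, 1.209]
wrist_force: [-0.2, -0.8, -0.0]
opening: 0.0943
```

```bash
cat >> h.py <<'E'
def ring(f,c,zlo,zhi,R=.035):
    W=cloud(f)
    m=(W[...,2]>zlo)&(W[...,2]<zhi)&(abs(W[...,0]-c[0])<R)&(abs(W[...,1]-c[1])<R)
    p=W[m][:,:2].astype(np.float32);a,r=cv2.minEnclosingCircle(p)
    return len(p),np.round(a,4),round(r,4),p.mean(0).round(4),np.median(W[m][:,2]).round(4)
E
python3 - <<'E'
from h import *
f=grab_frame("wrist");o=get_obs();print(o['t'],o['ee_pos'],o['qpos'].round(2));print(ring(f,(.521,.347),.011,.025))
E
```

```text
1.8667 [0.49934852 0.36515541 0.06905096] [-0.64  0.78 -0.06  1.73  0.07  0.64  0.84]
(4190, array([0.5225, 0.3463]), 0.0274, array([0.5211, 0.3469], dtype=float32), np.float64(0.014))
```

Emit:
{"method": "jog_arm", "body": {"commands": [{"grip":0.094,"slide":[-0.018,0.0,-0.022],"turn":0},{"grip":0.094,"slide":[-0.018,0.01,-0.022],"turn":0},{"grip":0.094,"slide":[-0.018,0.03,-0.022],"turn":0},{"grip":0.094,"slide":[-0.018,0.048,-0.022],"turn":0},{"grip":0.08,"slide":[-0.018,0.048,-0.022],"turn":0},{"grip":0.065,"slide":[-0.018,0.048,-0.022],"turn":0},{"grip":0.05,"slide":[-0.018,0.048,-0.022],"turn":0},{"grip":0.04,"slide":[-0.018,0.048,-0.022],"turn":0},{"grip":0.04,"slide":[-0.018,0.048,-0.022],"turn":0},{"grip":0.04,"slide":[-0.018,0.048,-0.022],"turn":0}]}}

```text
t: 2.7
ee_pos: [0.5217, 0.3474, 0.0216]
tcp_rot: [-1.209, -1.211, 1.208]
wrist_force: [0.8, -0.3, 0.3]
opening: 0.0572
```

```bash
python3 - <<'E'
from h import *
f=grab_frame("wrist");o=get_obs();print(o['t'],o['ee_pos'],o['opening'],o['wrist_force']);print(ring(f,(.521,.347),.011,.02))
E
```

```text
2.75 [0.52163306 0.34728307 0.02145152] 0.05345434716775749 [-0.75545836  0.13814178  1.93711462]
(7249, array([0.5141, 0.3471]), 0.035, array([0.5208, 0.3468], dtype=float32), np.float64(0.014))
```

Emit:
{"method": "jog_arm", "body": {"commands": [{"grip":0.04,"slide":[0,-0.01,0],"turn":0},{"grip":0.04,"slide":[0,-0.05,0],"turn":0},{"grip":0.04,"slide":[0,-0.09,0],"turn":0},{"grip":0.04,"slide":[-0.03,-0.12,0],"turn":0},{"grip":0.04,"slide":[-0.065,-0.12,0],"turn":0},{"grip":0.04,"slide":[-0.105,-0.12,0],"turn":0},{"grip":0.04,"slide":[-0.145,-0.12,0],"turn":0},{"grip":0.04,"slide":[-0.185,-0.12,0],"turn":0},{"grip":0.04,"slide":[-0.225,-0.12,0],"turn":0},{"grip":0.04,"slide":[-0.265,-0.12,0],"turn":0}]}}

```text
t: 3.58
ee_pos: [0.521, 0.0802, 0.1416]
tcp_rot: [-1.21, -1.21, 1.209]
wrist_force: [0.5, -0.1, -1.1]
opening: 0.0528
```

Emit:
{"method": "jog_arm", "body": {"commands": [{"grip":0.04,"slide":[-0.04,0,-0.01],"turn":0},{"grip":0.04,"slide":[-0.08,0,-0.02],"turn":0},{"grip":0.04,"slide":[-0.12,0,-0.04],"turn":0},{"grip":0.04,"slide":[-0.16,0,-0.05],"turn":0},{"grip":0.04,"slide":[-0.182,0,-0.05],"turn":0},{"grip":0.04,"slide":[-0.182,0,-0.05],"turn":0},{"grip":0.04,"slide":[-0.182,0,-0.05],"turn":0},{"grip":0.04,"slide":[-0.182,0,-0.05],"turn":0},{"grip":0.04,"slide":[-0.182,0,-0.05],"turn":0},{"grip":0.04,"slide":[-0.182,0,-0.05],"turn":0}]}}

```text
t: 4.42
ee_pos: [0.5714, -0.0979, 0.141]
tcp_rot: [-1.207, -1.212, 1.211]
wrist_force: [-0.2, 0.2, -1.3]
opening: 0.0525
```

```bash
python3 - <<'E'
from h import *
import pickle
f=grab_frame("wrist");o=get_obs();p=o['ee_pos'];print(o['t'],p,o['opening'],o['wrist_force']);pickle.dump(f,open("w2.pkl","wb"));save(f,"w2.png")
print("ring",ring(f,p,p[2]-.012,p[2]+.002,.028))
print("tip",ring(f,(.526,-.1),.085,.1,.02))
print("large",ring(f,(.53,-.097),.04,.05,.04))
print([pix(f,x) for x in ([.526,-.1,.09],[p[0],p[1],p[2]-.006])])
E
```

```text
4.4667 [ 0.57135924 -0.09818549  0.14089348] 0.05231974481637647 [-0.00523278 -0.14969342 -0.14720302]
ring (7280, array([ 0.5702, -0.0981]), 0.0289, array([ 0.5704, -0.098 ], dtype=float32), np.float64(0.1335))
tip (520, array([ 0.5321, -0.1007]), 0.0068, array([ 0.5286, -0.1009], dtype=float32), np.float64(0.0894))
large (5508, array([ 0.5337, -0.0979]), 0.0329, array([ 0.5325, -0.0978], dtype=float32), np.float64(0.0455))
[(np.float64(314.07686325159955), np.float64(189.07066511120257)), (np.float64(316.9376335652091), np.float64(289.31179561856266))]
```

View pics/w2.png

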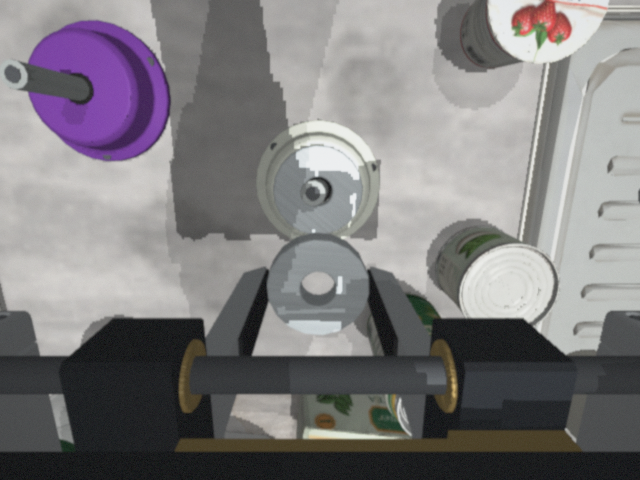

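Ring held level at (318,285), spindle tip at about (315,190), large ring below it. I'll enlarge this to read the edges.

```bash
python3 - <<'E'
from h import *
import pickle
f=pickle.load(open("w2.pkl","rb"))
im=f["image"][:,:,::-1]
a=cv2.resize(im[165:215,290:340],(400,400),interpolation=cv2.INTER_CUBIC)
b=cv2.resize(im[225:345,258:378],(400,400),interpolation=cv2.INTER_CUBIC)
cv2.imwrite("pics/w2c.png",np.hstack([a,b]))
E
```

```text
(no output)
```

View pics/w2c.png

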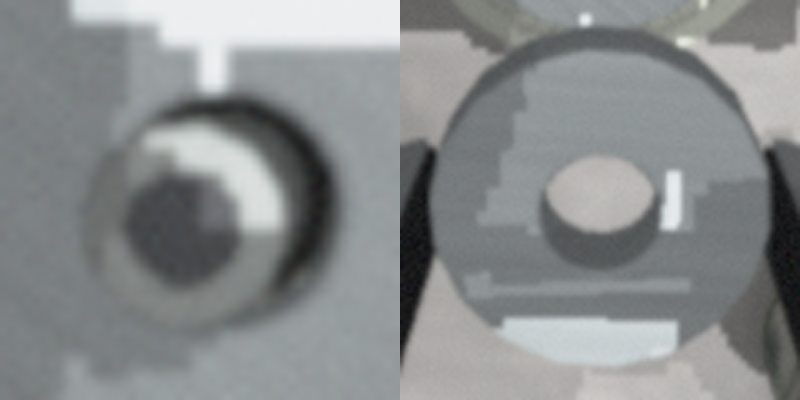

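```bash
cat >> h.py <<'E'
def ray(f,u,v,z):
    K=f["intrinsics"];T=f["T"];d=T[:3,:3]@[(u-K[0,2])/K[0,0],-(v-K[1,2])/K[1,1],-1]
    return T[:3,3]+d*(z-T[2,3])/d[2]
E
python3 - <<'E'
from h import *
import pickle
f=pickle.load(open("w2.pkl","rb"))
print("tip",ray(f,313.4,193.1,.0896),"r",ray(f,301.5,193,.09)[1],ray(f,325.3,193,.09)[1])
for u,v in((318,288.6),(318.2,287.8)):print("ring",ray(f,u,v,.1337))
print("axis base? large",ring(f,(.53,-.097),.04,.05,.04))
g=pickle.load(open("top0.pkl","rb"))
W=cloud(g);b=W[225:265,380:425];m=b[...,2]>.086;v,u=np.nonzero(m);print(u.mean()+380,v.mean()+225,ray(g,u.mean()+380,v.mean()+225,.0895))
E
```

```text
tip [ 0.52848754 -0.10041331  0.0896    ] r -0.10758150482458265 -0.09323602724152111
ring [ 0.57148524 -0.09763903  0.1337    ]
ring [ 0.57104133 -0.0975372   0.1337    ]
axis base? large (5508, array([ 0.5337, -0.0979]), 0.0329, array([ 0.5325, -0.0978], dtype=float32), np.float64(0.0455))
405.5531914893617 242.95744680851064 [ 0.52637468 -0.10002367  0.0895    ]
```

Both cameras agree on the lean: the tip is about (-5, -2.7) mm from the axis. In the wrist frame the ring has to shift (-42.8, -2.8) mm. Moving over the tip, still clear above it.

Emit:
{"method": "jog_arm", "body": {"commands": [{"grip":0.04,"slide":[-0.001,0,0.02],"turn":0},{"grip":0.04,"slide":[-0.002,0,0.035],"turn":0},{"grip":0.04,"slide":[-0.0028,0.005,0.0428],"turn":0},{"grip":0.04,"slide":[-0.0028,0.015,0.0428],"turn":0},{"grip":0.04,"slide":[-0.0028,0.022,0.0428],"turn":0},{"grip":0.04,"slide":[-0.0028,0.022,0.0428],"turn":0},{"grip":0.04,"slide":[-0.0028,0.022,0.0428],"turn":0},{"grip":0.04,"slide":[-0.0028,0.022,0.0428],"turn":0},{"grip":0.04,"slide":[-0.0028,0.022,0.0428],"turn":0},{"grip":0.04,"slide":[-0.0028,0.022,0.0428],"turn":0}]}}

```text
t: 5.3
ee_pos: [0.529, -0.1028, 0.1188]
tcp_rot: [-1.21, -1.21, 1.209]
wrist_force: [0.6, 0.1, -0.8]
opening: 0.0527
```

```bash
python3 - <<'E'
from h import *
import pickle
f=grab_frame("wrist");o=get_obs();print(o['t'],o['ee_pos'],o['wrist_force'],o['ft_torque']);save(f,"w3.png",(250,215,390,355),4)
E
```

```text
5.35 [ 0.52891828 -0.10278013  0.11886732] [-0.12335314  0.27467333 -0.26627988] [-0.02175158 -0.0271723   0.01251268]
```

Emit:
{"method": "jog_arm", "body": {"commands": [{"grip":0.04,"slide":[0.0018,0,0.0003],"turn":0},{"grip":0.04,"slide":[0.0018,0.001,0.0003],"turn":0},{"grip":0.04,"slide":[0.0018,0.002,0.0003],"turn":0},{"grip":0.04,"slide":[0.0018,0.003,0.0003],"turn":0},{"grip":0.04,"slide":[0.0018,0.004,0.0003],"turn":0},{"grip":0.04,"slide":[0.0018,0.005,0.0003],"turn":0},{"grip":0.04,"slide":[0.0018,0.006,0.0003],"turn":0},{"grip":0.04,"slide":[0.0018,0.0065,0.0003],"turn":0},{"grip":0.04,"slide":[0.0018,0.007,0.0003],"turn":0},{"grip":0.04,"slide":[0.0018,0.007,0.0003],"turn":0}]}}

```text
t: 6.18
ee_pos: [0.5282, -0.101, 0.1116]
tcp_rot: [-1.209, -1.209, 1.209]
wrist_force: [-0.1, -0.3, -1.3]
opening: 0.0527
```

```bash
python3 - <<'E'
from h import *
f=grab_frame("wrist");o=get_obs();print(o['t'],o['ee_pos'],o['wrist_force'],o['ft_torque']);save(f,"w4.png",(250,215,390,355),4)
E
```

```text
6.2333 [ 0.52818974 -0.1009833   0.11161599] [ 0.34993584 -0.09879017 -0.52195883] [ 0.02616967  0.0499885  -0.0253044 ]
```

View pics/w4.png

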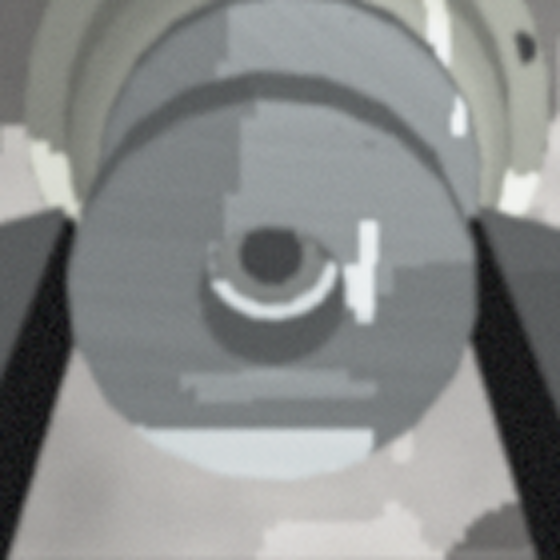

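The tip shows inside the bore at (273,262), nearly centred, with no contact force. Following the lean down in small steps.

Emit:
{"method": "jog_arm", "body": {"commands": [{"grip":0.04,"slide":[0,0.001,-0.0003],"turn":0},{"grip":0.04,"slide":[0.0001,0.002,-0.0005],"turn":0},{"grip":0.04,"slide":[0.0001,0.003,-0.0006],"turn":0},{"grip":0.04,"slide":[0.0002,0.004,-0.0007],"turn":0},{"grip":0.04,"slide":[0.0002,0.005,-0.0008],"turn":0},{"grip":0.04,"slide":[0.0003,0.006,-0.0009],"turn":0},{"grip":0.04,"slide":[0.0003,0.007,-0.001],"turn":0},{"grip":0.04,"slide":[0.0004,0.008,-0.0011],"turn":0},{"grip":0.04,"slide":[0.0004,0.009,-0.0012],"turn":0},{"grip":0.04,"slide":[0.0004,0.009,-0.0012],"turn":0}]}}

```text
t: 7.07
ee_pos: [0.5292, -0.1006, 0.1024]
tcp_rot: [-1.209, -1.209, 1.21]
wrist_force: [0.1, 0.2, -0.4]
opening: 0.0527
```

```bash
python3 - <<'E'
from h import *
o=get_obs();print(o['t'],o['ee_pos'],o['wrist_force'],o['ft_torque'])
E
```

```text
7.0667 [ 0.52915252 -0.10060956  0.10241006] [ 0.13978262  0.18272776 -0.38033596] [0.01228773 0.02688171 0.00130792]
```

Emit:
{"method": "jog_arm", "body": {"commands": [{"grip":0.04,"slide":[0.0001,0.002,-0.0002],"turn":0},{"grip":0.04,"slide":[0.0002,0.004,-0.0004],"turn":0},{"grip":0.04,"slide":[0.0003,0.006,-0.0005],"turn":0},{"grip":0.04,"slide":[0.0004,0.008,-0.0007],"turn":0},{"grip":0.04,"slide":[0.0004,0.01,-0.0009],"turn":0},{"grip":0.04,"slide":[0.0005,0.012,-0.0011],"turn":0},{"grip":0.04,"slide":[0.0006,0.014,-0.0012],"turn":0},{"grip":0.04,"slide":[0.0007,0.016,-0.0014],"turn":0},{"grip":0.04,"slide":[0.0008,0.018,-0.0016],"turn":0},{"grip":0.04,"slide":[0.0008,0.018,-0.0016],"turn":0}]}}

```text
t: 7.9
ee_pos: [0.5306, -0.0998, 0.0841]
tcp_rot: [-1.208, -1.208, 1.21]
wrist_force: [-2.3, -0.7, -3.4]
opening: 0.0525
```

Emit:
{"method": "jog_arm", "body": {"commands": [{"grip":0.04,"slide":[0,0.0,0.0004],"turn":0},{"grip":0.04,"slide":[0.0001,0.002,0.0003],"turn":0},{"grip":0.04,"slide":[0.0001,0.004,0.0001],"turn":0},{"grip":0.04,"slide":[0.0002,0.006,-0.0001],"turn":0},{"grip":0.04,"slide":[0.0003,0.008,-0.0003],"turn":0},{"grip":0.04,"slide":[0.0004,0.01,-0.0004],"turn":0},{"grip":0.04,"slide":[0.0004,0.011,-0.0005],"turn":0},{"grip":0.04,"slide":[0.0005,0.012,-0.0006],"turn":0},{"grip":0.04,"slide":[0.0005,0.0125,-0.0007],"turn":0},{"grip":0.04,"slide":[0.0005,0.0125,-0.0007],"turn":0}]}}

```text
t: 8.73
ee_pos: [0.5316, -0.0992, 0.072]
tcp_rot: [-1.209, -1.209, 1.209]
wrist_force: [-1.8, -1.4, -0.9]
opening: 0.0528
```

Emit:
{"method": "jog_arm", "body": {"commands": [{"grip":0.04,"slide":[-0.0002,0.0005,0.0002],"turn":0},{"grip":0.04,"slide":[-0.0002,0.001,0.0002],"turn":0},{"grip":0.04,"slide":[-0.0002,0.0014,0.0002],"turn":0},{"grip":0.04,"slide":[-0.0002,0.0018,0.0002],"turn":0},{"grip":0.04,"slide":[-0.0002,0.0021,0.0001],"turn":0},{"grip":0.04,"slide":[-0.0002,0.0024,0.0001],"turn":0},{"grip":0.04,"slide":[-0.0002,0.0027,0.0001],"turn":0},{"grip":0.04,"slide":[-0.0002,0.003,0.0001],"turn":0},{"grip":0.04,"slide":[-0.0002,0.003,0.0001],"turn":0},{"grip":0.04,"slide":[-0.0002,0.003,0.0001],"turn":0}]}}

```text
t: 9.57
ee_pos: [0.5319, -0.0994, 0.0692]
tcp_rot: [-1.209, -1.21, 1.209]
wrist_force: [-1.9, -0.6, -0.8]
opening: 0.0527
```

Not yet in vertical contact; lowering gently a bit more.

Emit:
{"method": "jog_arm", "body": {"commands": [{"grip":0.04,"slide":[0,0.0003,0],"turn":0},{"grip":0.04,"slide":[0,0.0005,0],"turn":0},{"grip":0.04,"slide":[0,0.0007,0],"turn":0},{"grip":0.04,"slide":[0,0.0009,0],"turn":0},{"grip":0.04,"slide":[0,0.001,0],"turn":0},{"grip":0.04,"slide":[0,0.001,0],"turn":0},{"grip":0.04,"slide":[0,0.001,0],"turn":0},{"grip":0.04,"slide":[0,0.001,0],"turn":0},{"grip":0.04,"slide":[0,0.001,0],"turn":0},{"grip":0.04,"slide":[0,0.001,0],"turn":0}]}}

```text
t: 10.4
ee_pos: [0.5319, -0.0994, 0.0689]
tcp_rot: [-1.21, -1.21, 1.209]
wrist_force: [-3.6, -0.3, 7.1]
opening: 0.0531
```

Seated: 7 N at the expected height. Release and lift clear.

Emit:
{"method": "jog_arm", "body": {"commands": [{"grip":0.056,"slide":[0,-0.0005,0],"turn":0},{"grip":0.062,"slide":[0,-0.0005,0],"turn":0},{"grip":0.07,"slide":[0,-0.0005,0],"turn":0},{"grip":0.078,"slide":[0,-0.0005,0],"turn":0},{"grip":0.08,"slide":[0,-0.0005,0],"turn":0},{"grip":0.08,"slide":[0,-0.0005,0],"turn":0},{"grip":0.08,"slide":[0,-0.005,0],"turn":0},{"grip":0.08,"slide":[0,-0.025,0],"turn":0},{"grip":0.08,"slide":[0,-0.06,0],"turn":0},{"grip":0.08,"slide":[0,-0.09,0],"turn":0}]}}

```text
t: 11.23
ee_pos: [0.5312, -0.0993, 0.1593]
tcp_rot: [-1.208, -1.209, 1.21]
wrist_force: [0.4, -0.1, 0.5]
opening: 0.0796
```

```bash
python3 - <<'E'
from h import *
f=grab_frame("wrist");o=get_obs();print(o['t'],o['ee_pos'],o['opening'],o['wrist_force'])
print("medium",ring(f,(.532,-.0995),.058,.066,.04));print("large",ring(f,(.532,-.0995),.042,.049,.04));print("tip",ring(f,(.529,-.1),.086,.1,.02))
save(f,"w5.png",(220,180,420,330),3)
E
```

```text
11.2833 [ 0.53504292 -0.09988707  0.16497609] 0.08022140982116942 [1.45655815 0.06338581 2.12979697]
medium (3145, array([ 0.5326, -0.0995]), 0.0271, array([ 0.5311, -0.0993], dtype=float32), np.float64(0.0615))
large (1144, array([ 0.5337, -0.0981]), 0.0329, array([ 0.5232, -0.0936], dtype=float32), np.float64(0.0454))
tip (407, array([ 0.5288, -0.1009]), 0.008, array([ 0.5283, -0.101 ], dtype=float32), np.float64(0.0894))
```

View pics/w5.png

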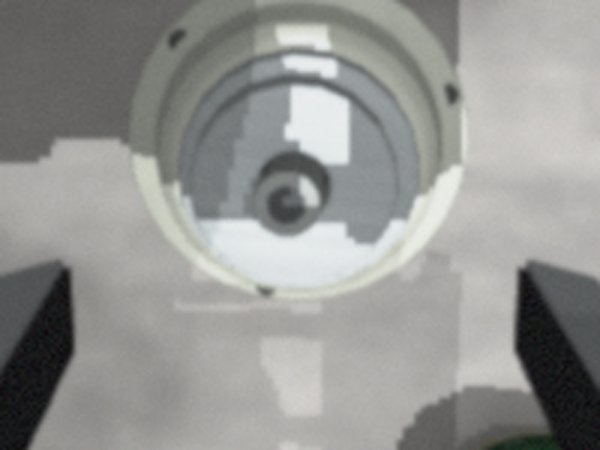

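Medium ring seated flat on the large ring, radius 27 mm, top at 61.5 mm; spindle tip at (288,200) in the crop, undisturbed. Going for the small ring.

Emit:
{"method": "jog_arm", "body": {"commands": [{"grip":0.08,"slide":[0.04,0,-0.002],"turn":0},{"grip":0.08,"slide":[0.08,0,-0.004],"turn":0},{"grip":0.08,"slide":[0.12,0,-0.005],"turn":0},{"grip":0.08,"slide":[0.16,0,-0.006],"turn":0},{"grip":0.08,"slide":[0.2,0,-0.006],"turn":0},{"grip":0.08,"slide":[0.24,0.01,-0.006],"turn":0},{"grip":0.08,"slide":[0.28,0.03,-0.006],"turn":0},{"grip":0.08,"slide":[0.298,0.06,-0.006],"turn":0},{"grip":0.08,"slide":[0.298,0.07,-0.006],"turn":0},{"grip":0.08,"slide":[0.298,0.07,-0.006],"turn":0}]}}

```text
t: 12.12
ee_pos: [0.5351, 0.1992, 0.0855]
tcp_rot: [-1.205, -1.207, 1.216]
wrist_force: [-1.1, -2.3, -0.2]
opening: 0.0801
```

```bash
python3 - <<'E'
from h import *
f=grab_frame("wrist");o=get_obs();print(o['t'],o['ee_pos'],o['opening'],o['wrist_force'])
print("small",ring(f,(.537,.1985),.010,.02,.03))
E
```

```text
12.1667 [0.53653502 0.19752312 0.08708723] 0.08006857383634185 [-0.33083816 -0.35522894 -1.01630874]
small (2184, array([0.5386, 0.1984]), 0.0209, array([0.5377, 0.1984], dtype=float32), np.float64(0.014))
```

Emit:
{"method": "jog_arm", "body": {"commands": [{"grip":0.08,"slide":[0.0009,0.02,-0.0018],"turn":0},{"grip":0.08,"slide":[0.0009,0.04,-0.0018],"turn":0},{"grip":0.08,"slide":[0.0009,0.06,-0.0018],"turn":0},{"grip":0.08,"slide":[0.0009,0.066,-0.0018],"turn":0},{"grip":0.065,"slide":[0.0009,0.066,-0.0018],"turn":0},{"grip":0.05,"slide":[0.0009,0.066,-0.0018],"turn":0},{"grip":0.04,"slide":[0.0009,0.066,-0.0018],"turn":0},{"grip":0.03,"slide":[0.0009,0.066,-0.0018],"turn":0},{"grip":0.03,"slide":[0.0009,0.066,-0.0018],"turn":0},{"grip":0.03,"slide":[0.0009,0.066,-0.0018],"turn":0}]}}

```text
t: 13.0
ee_pos: [0.5398, 0.1995, 0.0229]
tcp_rot: [-1.21, -1.21, 1.209]
wrist_force: [0.7, -0.4, 0.1]
opening: 0.0432
```

```bash
python3 - <<'E'
from h import *
f=grab_frame("wrist");o=get_obs();print(o['t'],o['ee_pos'],o['opening'],o['wrist_force'],o['tcp_rot'])
E
```

```text
13.05 [0.53979461 0.19951739 0.0228939 ] 0.04161053591036193 [-1.42463065 -0.68973718  3.97684486] [-1.20958305 -1.21029271  1.20875043]
```

Emit:
{"method": "jog_arm", "body": {"commands": [{"grip":0.03,"slide":[0,0,0],"turn":0},{"grip":0.03,"slide":[0,-0.04,0],"turn":0},{"grip":0.03,"slide":[0,-0.08,0],"turn":0},{"grip":0.03,"slide":[-0.02,-0.11,0],"turn":0},{"grip":0.03,"slide":[-0.05,-0.125,-0.01],"turn":0},{"grip":0.03,"slide":[-0.09,-0.125,-0.02],"turn":0},{"grip":0.03,"slide":[-0.13,-0.125,-0.025],"turn":0},{"grip":0.03,"slide":[-0.17,-0.125,-0.03],"turn":0},{"grip":0.03,"slide":[-0.21,-0.125,-0.03],"turn":0},{"grip":0.03,"slide":[-0.25,-0.125,-0.03],"turn":0}]}}

```text
t: 13.88
ee_pos: [0.5692, -0.0524, 0.1471]
tcp_rot: [-1.209, -1.21, 1.21]
wrist_force: [0.0, -0.4, -0.1]
opening: 0.041
```

Emit:
{"method": "jog_arm", "body": {"commands": [{"grip":0.03,"slide":[-0.03,0,0],"turn":0},{"grip":0.03,"slide":[-0.05,0,0],"turn":0},{"grip":0.03,"slide":[-0.05,0,0],"turn":0},{"grip":0.03,"slide":[-0.05,0,0],"turn":0},{"grip":0.03,"slide":[-0.05,0,0],"turn":0},{"grip":0.03,"slide":[-0.05,0,0],"turn":0},{"grip":0.03,"slide":[-0.05,0,0],"turn":0},{"grip":0.03,"slide":[-0.05,0,0],"turn":0},{"grip":0.03,"slide":[-0.05,0,0],"turn":0},{"grip":0.03,"slide":[-0.05,0,0],"turn":0}]}}

```text
t: 14.72
ee_pos: [0.5695, -0.1, 0.1472]
tcp_rot: [-1.209, -1.21, 1.21]
wrist_force: [0.6, -0.6, 0.1]
opening: 0.0411
```

```bash
python3 - <<'E'
from h import *
import pickle
f=grab_frame("wrist");o=get_obs();p=o['ee_pos'];print(o['t'],p,o['opening'],o['wrist_force']);pickle.dump(f,open("w6.pkl","wb"))
print("ring",ring(f,p,p[2]-.014,p[2]+.002,.022));print("tip",ring(f,(.529,-.1),.086,.1,.02));print("med",ring(f,(.532,-.0995),.057,.066,.04))
im=f["image"][:,:,::-1];c=pix(f,[.5287,-.1005,.0895]);r=pix(f,[p[0],p[1],p[2]-.008]);print(c,r)
L=[]
for (u,v),h in((c,25),(r,50)):
    u,v=int(u),int(v);print("origin",u-h,v-h,"scale",400/2/h);L.append(cv2.resize(im[v-h:v+h,u-h:u+h],(400,400),interpolation=cv2.INTER_CUBIC))
cv2.imwrite("pics/w6.png",np.hstack(L))
E
```

```text
14.7667 [ 0.56949736 -0.10020506  0.14719246] 0.04145422392363352 [ 0.55795418 -0.26282891 -0.50734922]
ring (4189, array([ 0.5694, -0.1005]), 0.0232, array([ 0.5671, -0.1001], dtype=float32), np.float64(0.1382))
tip (497, array([ 0.5289, -0.1009]), 0.008, array([ 0.5286, -0.1009], dtype=float32), np.float64(0.0894))
med (3908, array([ 0.5327, -0.0993]), 0.027, array([ 0.5317, -0.0992], dtype=float32), np.float64(0.0615))
(np.float64(316.62426279997294), np.float64(194.97817609660893)) (np.float64(317.0421318044488), np.float64(287.7830268961402))
origin 291 169 scale 8.0
origin 267 237 scale 4.0
```

View pics/w6.png

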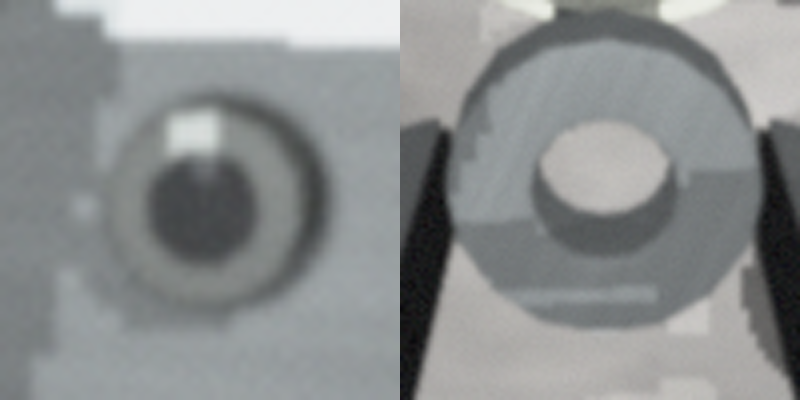

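```bash
python3 - <<'E'
from h import *
import pickle
f=pickle.load(open("w6.pkl","rb"))
a=ray(f,316.4,194.9,.0896);b=ray(f,318.2,283.7,.1386);print(a,b,a-b)
E
```

```text
[ 0.52863628 -0.10063935  0.0896    ] [ 0.56747959 -0.09960652  0.1386    ] [-0.03884331 -0.00103283 -0.049     ]
```

Emit:
{"method": "jog_arm", "body": {"commands": [{"grip":0.03,"slide":[-0.001,0,0.015],"turn":0},{"grip":0.03,"slide":[-0.001,0,0.03],"turn":0},{"grip":0.03,"slide":[-0.001,0.005,0.0385],"turn":0},{"grip":0.03,"slide":[-0.001,0.015,0.0385],"turn":0},{"grip":0.03,"slide":[-0.001,0.024,0.0385],"turn":0},{"grip":0.03,"slide":[-0.001,0.024,0.0385],"turn":0},{"grip":0.03,"slide":[-0.001,0.024,0.0385],"turn":0},{"grip":0.03,"slide":[-0.001,0.024,0.0385],"turn":0},{"grip":0.03,"slide":[-0.001,0.024,0.0385],"turn":0},{"grip":0.03,"slide":[-0.001,0.024,0.0385],"turn":0}]}}

```text
t: 15.6
ee_pos: [0.5314, -0.1016, 0.1234]
tcp_rot: [-1.21, -1.21, 1.209]
wrist_force: [0.3, 0.0, -0.4]
opening: 0.0412
```

Emit:
{"method": "jog_arm", "body": {"commands": [{"grip":0.03,"slide":[0.0004,0.001,0.0004],"turn":0},{"grip":0.03,"slide":[0.0004,0.003,0.0004],"turn":0},{"grip":0.03,"slide":[0.0004,0.005,0.0004],"turn":0},{"grip":0.03,"slide":[0.0004,0.006,0.0004],"turn":0},{"grip":0.03,"slide":[0.0004,0.007,0.0004],"turn":0},{"grip":0.03,"slide":[0.0004,0.008,0.0004],"turn":0},{"grip":0.03,"slide":[0.0004,0.009,0.0004],"turn":0},{"grip":0.03,"slide":[0.0004,0.01,0.0004],"turn":0},{"grip":0.03,"slide":[0.0004,0.0105,0.0004],"turn":0},{"grip":0.03,"slide":[0.0004,0.0105,0.0004],"turn":0}]}}

```text
t: 16.43
ee_pos: [0.5305, -0.1012, 0.1126]
tcp_rot: [-1.209, -1.209, 1.209]
wrist_force: [-0.4, -1.1, -0.3]
opening: 0.0412
```

```bash
python3 - <<'E'
from h import *
f=grab_frame("wrist");o=get_obs();p=o['ee_pos'];print(o['t'],p,o['wrist_force']);u,v=map(int,pix(f,[p[0],p[1],p[2]-.008]));save(f,"w7.png",(u-45,v-45,u+45,v+45),6)
E
```

```text
16.4833 [ 0.53049941 -0.10114398  0.11261934] [0.9639908  0.27147945 0.75850762]
```

View pics/w7.png

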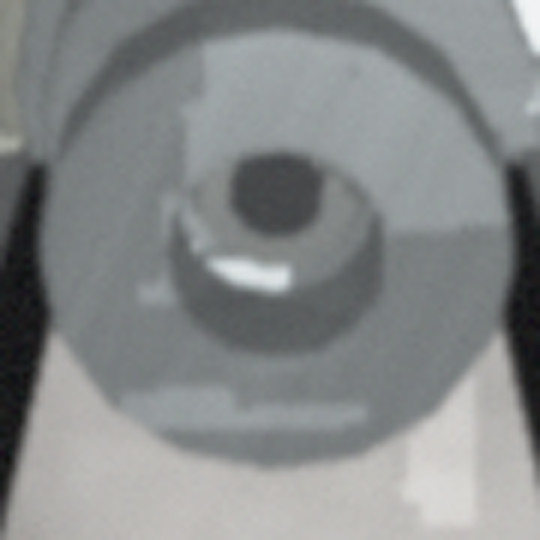

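The tip is centred in the bore at (277,205), no force. Following down.

Emit:
{"method": "jog_arm", "body": {"commands": [{"grip":0.03,"slide":[0.0,0.001,-0.0003],"turn":0},{"grip":0.03,"slide":[0.0001,0.002,-0.0004],"turn":0},{"grip":0.03,"slide":[0.0002,0.0035,-0.0005],"turn":0},{"grip":0.03,"slide":[0.0002,0.005,-0.0006],"turn":0},{"grip":0.03,"slide":[0.0003,0.0065,-0.0007],"turn":0},{"grip":0.03,"slide":[0.0004,0.008,-0.0008],"turn":0},{"grip":0.03,"slide":[0.0004,0.0095,-0.001],"turn":0},{"grip":0.03,"slide":[0.0005,0.011,-0.0011],"turn":0},{"grip":0.03,"slide":[0.0005,0.012,-0.0012],"turn":0},{"grip":0.03,"slide":[0.0005,0.012,-0.0012],"turn":0}]}}

```text
t: 17.32
ee_pos: [0.5313, -0.1007, 0.1003]
tcp_rot: [-1.208, -1.209, 1.21]
wrist_force: [-1.5, -0.7, -0.8]
opening: 0.0408
```

Emit:
{"method": "jog_arm", "body": {"commands": [{"grip":0.03,"slide":[0.0,0.001,0.0],"turn":0},{"grip":0.03,"slide":[0.0001,0.002,-0.0001],"turn":0},{"grip":0.03,"slide":[0.0001,0.0035,-0.0002],"turn":0},{"grip":0.03,"slide":[0.0002,0.005,-0.0003],"turn":0},{"grip":0.03,"slide":[0.0003,0.0065,-0.0004],"turn":0},{"grip":0.03,"slide":[0.0004,0.008,-0.0005],"turn":0},{"grip":0.03,"slide":[0.0004,0.0095,-0.0007],"turn":0},{"grip":0.03,"slide":[0.0005,0.0105,-0.0008],"turn":0},{"grip":0.03,"slide":[0.0005,0.011,-0.0008],"turn":0},{"grip":0.03,"slide":[0.0005,0.011,-0.0008],"turn":0}]}}

```text
t: 18.15
ee_pos: [0.5322, -0.1002, 0.0894]
tcp_rot: [-1.209, -1.209, 1.21]
wrist_force: [-2.1, -0.2, 0.4]
opening: 0.0414
```

Emit:
{"method": "jog_arm", "body": {"commands": [{"grip":0.03,"slide":[0,0.0005,0.0001],"turn":0},{"grip":0.03,"slide":[0,0.001,0.0001],"turn":0},{"grip":0.03,"slide":[0,0.0014,0.0001],"turn":0},{"grip":0.03,"slide":[0,0.0018,0.0001],"turn":0},{"grip":0.03,"slide":[0,0.0021,0.0001],"turn":0},{"grip":0.03,"slide":[0,0.0024,0.0001],"turn":0},{"grip":0.03,"slide":[0,0.0027,0.0001],"turn":0},{"grip":0.03,"slide":[0,0.003,0.0001],"turn":0},{"grip":0.03,"slide":[0,0.003,0.0001],"turn":0},{"grip":0.03,"slide":[0,0.003,0.0001],"turn":0}]}}

```text
t: 18.98
ee_pos: [0.5324, -0.1001, 0.0866]
tcp_rot: [-1.209, -1.209, 1.209]
wrist_force: [-3.2, -0.7, 0.6]
opening: 0.0411
```

Emit:
{"method": "jog_arm", "body": {"commands": [{"grip":0.03,"slide":[0,0.0003,0.0001],"turn":0},{"grip":0.03,"slide":[0,0.0005,0.0002],"turn":0},{"grip":0.03,"slide":[0,0.0007,0.0003],"turn":0},{"grip":0.03,"slide":[0,0.0009,0.0003],"turn":0},{"grip":0.03,"slide":[0,0.0011,0.0003],"turn":0},{"grip":0.03,"slide":[0,0.0012,0.0003],"turn":0},{"grip":0.03,"slide":[0,0.0012,0.0003],"turn":0},{"grip":0.03,"slide":[0,0.0012,0.0003],"turn":0},{"grip":0.03,"slide":[0,0.0012,0.0003],"turn":0},{"grip":0.03,"slide":[0,0.0012,0.0003],"turn":0}]}}

```text
t: 19.82
ee_pos: [0.5324, -0.1002, 0.0863]
tcp_rot: [-1.21, -1.21, 1.209]
wrist_force: [-3.8, 0.3, 8.1]
opening: 0.0414
```

Seated: contact with 8 N at the expected height. Release and lift.

Emit:
{"method": "jog_arm", "body": {"commands": [{"grip":0.044,"slide":[0,-0.0005,0],"turn":0},{"grip":0.05,"slide":[0,-0.0005,0],"turn":0},{"grip":0.06,"slide":[0,-0.0005,0],"turn":0},{"grip":0.07,"slide":[0,-0.0005,0],"turn":0},{"grip":0.075,"slide":[0,-0.0005,0],"turn":0},{"grip":0.075,"slide":[0,-0.0005,0],"turn":0},{"grip":0.075,"slide":[0,-0.005,0],"turn":0},{"grip":0.075,"slide":[0,-0.025,0],"turn":0},{"grip":0.075,"slide":[0,-0.06,0],"turn":0},{"grip":0.075,"slide":[0,-0.085,0],"turn":0}]}}

```text
t: 20.65
ee_pos: [0.5324, -0.1001, 0.1723]
tcp_rot: [-1.209, -1.21, 1.209]
wrist_force: [0.8, -0.1, -0.1]
opening: 0.0752
```

Emit:
{"method": "jog_arm", "body": {"commands": [{"grip":0.075,"slide":[0,-0.005,0],"turn":0},{"grip":0.075,"slide":[0,-0.005,0],"turn":0},{"grip":0.075,"slide":[0,-0.005,0],"turn":0},{"grip":0.075,"slide":[0,-0.005,0],"turn":0},{"grip":0.075,"slide":[0,-0.005,0],"turn":0},{"grip":0.075,"slide":[0,-0.005,0],"turn":0},{"grip":0.075,"slide":[0,-0.005,0],"turn":0},{"grip":0.075,"slide":[0,-0.005,0],"turn":0},{"grip":0.075,"slide":[0,-0.005,0],"turn":0},{"grip":0.075,"slide":[0,-0.005,0],"turn":0}]}}

```text
t: 21.48
ee_pos: [0.5321, -0.1002, 0.1753]
tcp_rot: [-1.209, -1.209, 1.209]
wrist_force: [-0.2, 0.6, 0.1]
opening: 0.0752
```

```bash
python3 - <<'E'
from h import *
f=grab_frame("wrist");o=get_obs();p=o['ee_pos'];print(o['t'],p,o['opening'],o['wrist_force'])
c=(.532,-.0995)
print("small",ring(f,c,.074,.083,.035));print("med",ring(f,c,.058,.066,.04));print("large",ring(f,c,.042,.050,.04));print("tip",ring(f,(.529,-.1),.087,.1,.02))
W=cloud(f);m=(abs(W[...,2]-.0775)<.004)&(np.hypot(W[...,0]-.532,W[...,1]+.0995)<.025);q=W[m];s=np.linalg.lstsq(np.c_[q[:,:2],np.ones(len(q))],q[:,2],rcond=None)[0];print("tilt",s[:2])
save(f,"w8.png",(220,150,420,300),3)
E
```

```text
21.5333 [ 0.53215397 -0.10015075  0.1754113 ] 0.074806659013861 [-0.24367743  0.13788864  0.26235733]
small (1820, array([ 0.5308, -0.1002]), 0.0209, array([ 0.5301, -0.1   ], dtype=float32), np.float64(0.0774))
med (1002, array([ 0.5326, -0.0993]), 0.027, array([ 0.5264, -0.0977], dtype=float32), np.float64(0.0614))
large (1067, array([ 0.5339, -0.0981]), 0.033, array([ 0.5245, -0.0939], dtype=float32), np.float64(0.0455))
tip (353, array([ 0.5287, -0.1011]), 0.0079, array([ 0.5285, -0.101 ], dtype=float32), np.float64(0.0894))
tilt [0.00997047 0.00080614]
```

View pics/w8.png

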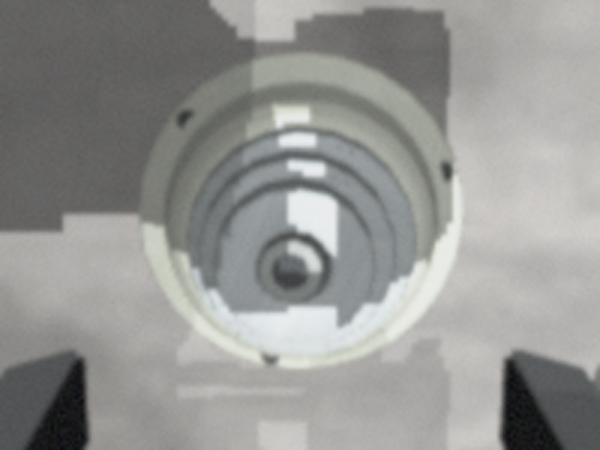

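All three rings are stacked round the spindle, which shows at (290,268). Ring tops read 45.5, 61.4 and 77.4 mm, as expected within about 0.6 mm. The small ring is level, and 3.7 mm from the large ring's centre. The robot is clear, so I'm handing in.

```bash
python3 -c "
from rig import *
print(job_done())"
```

```text
the job is handed in; nothing more can be done
None
```

I threaded the medium ring and then the small ring over the leaning spindle by hand-guided descent, and handed the job in at about 21.5 s of the 67 s allowed. No verdict was reported.

- **Force:** the highest reading at the end of any move was about 9 N, when the small ring seated. I only saw the force at the end of each call, so a short peak in between could have been missed.
- **Heights:** in the last wrist image the ring tops read 45.5, 61.4 and 77.4 mm, against 46, 62 and 78 mm nominal.
- **Centring:** the small ring sits about 3.7 mm and the medium about 1.8 mm from the large ring's centre. I used that centre in place of the foot's axis, which I did not measure separately; the limit is 7 mm.
- **Level:** the small ring is tilted about 0.01 rad, well inside the 0.07 rad limit. I did not fit the tilt of the other two; they look flat in the picture.
- **Clearance:** the gripper is open about 80 mm above the spindle end, touching nothing.
- **Disagreement between cameras:** the top and wrist cameras differ by about 2 mm in x. I therefore aligned each ring to the spindle tip within single wrist images.
- **Bystanders:** I planned every path to clear them, but did not re-measure their positions at the end.

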